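# Free the locked wheel and hang it on the J-hook

### The arm

A 6-joint arm with a two-finger parallel gripper is mounted at the origin on the work surface. World frame = base frame: x ahead of the robot, y to its left, z up, the work surface at z = 0. Lengths are in m, angles in rad, forces in N, time in s.
With the tool pointing down it reaches from about 0.425 to 0.95 m from the base axis. Payload 3.5 kg.
Tool frame: the origin (TCP) lies between the finger pads; the fingertips stand 14 mm ahead of it and the grasp point (between the pads) lies 5 mm behind it (ctrl.tip_extent is the distance from the TCP to the fingertips, in m); x points along the fingers, z is the direction in which the jaws open and shut, and the axes are right-handed (so a half turn about x gives the same grasp; the last joint's range is limited). The gripper opens to 85 mm and grips with 20 to 120 N. Pads are 22 mm wide; open, the fingers measure 114 mm over their backs; the gripper's body (76 mm by 85 mm) begins 54 mm behind the grasp point. The pads swing forward as they close: fully open they stand 13 mm farther back than shut.
Start: joints at [-1.389, 0.286, 1.577, -0, 1.279, -0.15], TCP at [0.22, -0.638, 0.245] pointing down, gripper open.
Joint ranges: [-2.77, 2.77], [-0.9, 2.22], [0.21, 2.48], [-1.53, 4.67], [0.24, 2.81], [-2.84, 2.84]. Speed limits (rad/s): [2.79, 2.79, 3.14, 3.14, 3.14, 3.14].

### API

Orientations are given as a unit quaternion [x, y, z, w].
In Python, from plant import ctrl gives the robot as it stands.
- The arm moves only by the tool move_arm, never from a script. Its argument "commands" is one flat list of numbers, 4 for each row, row after row: the shift along the tool's x, y, z in units of 25 mm (1.0 is 25 mm), then the turn about the tool's x in units of 5 degrees (1.0 is 5 degrees). A call has 1 to 20 rows; each row shifts and turns the commanded pose from where the row before left it, along the tool's axes as they then stand; what a row does not reach is not made up. A row lasts 1/8 s, in which the tool goes at most 62.5 mm and 10.7 degrees, less where a joint would pass 70% of its speed; a pose out of reach is approached as far as the arm can. A call is refused whole if a number of a shift passes 1 or a number of a turn 1, either way. A call with a gripper value outside its range is refused whole. "jaw" is the finger opening in mm, from 0 to 85.4, set as the call begins (left out, the last holds). The fingers move at their own pace and stop on an object; "force" is the grip in N (left out, the last holds). Time passes only in rows, so rows that do not move let the fingers close. It gives the time, the measured TCP pose, the force and the opening at its end, in the units of the state.
- ctrl.get_state(): the state, without advancing time (a new reading comes with each control period).
- ctrl.read_camera(name): name is "side" or "top"; returns the picture (400x640x3 uint8, red, green, blue); there is no depth.
- ctrl.get_calibration(name): a dict with "camera_matrix" (3x3 intrinsics, pixels), "k1" (the pictures are not rectified: a ray, as slopes to the right and down, at radius r is drawn at 1 + k1 r^2 times it, then the intrinsics apply), "camera_from_world" (4x4, takes a point from world to camera coordinates). Camera axes: x right, y down, z forward; pixel columns grow to the right and rows downward; lengths in m; the calibration is good to about 2 mm. A picture is of the moment at which its call begins. get_calibration takes no time and is no camera call.
- ctrl.sign_off(): hands the job in, once; it reports no verdict.
The state is a dict: "time": time; "qpos": joint angles; "dq": joint speeds; "joint_efforts": joint torques, N m; "eef_pos": TCP position; "tcp_rot": TCP orientation; "contact_force": force on the tool from outside, world axes, zero at the start; "wrist_torque": the same for the moment, N m; "opening": opening from 0.0 (shut) to 1.0 (fully open).
Only numpy, scipy, OpenCV 4.12 (cv2) and the standard library are available. Lean on these libraries where they do the work, as an engineer would, in place of code of your own. Each camera call takes 0.05 s, during which the arm holds its last target.

### The job

The wheel is locked in its stand under the swing bar. Pull the lock pin fully up, swing the bar fully open, then lift the wheel out by its rim and hang it by the rim on the J-hook, hanging free and still about midway between the upturned tip and the post. Leave the pin up and the bar open, and do not disturb the other things on the counter.

Things in the scene. Friction and masses are not known exactly. Their poses are not given: they have to be found in the camera images.
- stand: Locking wheel stand, fixed. Origin: on the table near the middle of its 130 x 240 mm base; z up. Wheel upright at y = -60 mm, axle along x, between two grey cheeks (tops 75 mm high, 33 mm apart). 24 mm post, 234 mm high, at y = +54 mm; from it a flat bar crosses 6 mm over the tyre (underside at 203 mm), so the wheel cannot be lifted. Lock pin beyond the post, at y = +92 mm.
- lock_pin (a joint): Lock pin, slides straight up. 0 to 4 mm (start) = down in the fork at the bar's tail, bar locked; bar free above 15 mm; 30 mm = fully up (stop). Needs about 5 N and stays where it is left.
- pin_knob (a point): Centre of the black upright knob on the lock pin, 28 mm across and 30 mm tall; the knob's top lies 15 mm above this point, 24 mm across steel sleeve below it. Moves with the pin. Axes as the stand's.
- swing_bar (a joint): Bar over the wheel, vertical hinge at point bar_pivot. 0 = shut, along the stand's -y; grows counter-clockwise seen from above, the handle moving towards the stand's +x; 1.57 rad = fully open (stop), along the stand's +x. Needs about 2 N at the handle, stays where it is left; cannot move while the pin is down.
- bar_handle (a point): Black upright round handle at the bar's free end, 24 mm across, 60 mm tall (from 213 to 273 mm above the table), 88 mm from the hinge axis; the point lies on its axis, 23 mm below its top.
- bar_pivot (a point): On the bar's vertical hinge axis, at the bar's height; fixed on the stand, axes as the stand's.
- wheel: Wheel, black tyre, grey spokes: 180 mm across, 28 mm wide, about 0.4 kg. Origin: its centre; x = axle, z up as it stands (centre 107 mm, top 197 mm above the table). Rim with tyre is 28 mm deep (radius 62 to 90 mm); hub 28 mm across, 32 mm long. Three spokes: straight down and 30 degrees above level each side; so the window above the hub is open, 48 mm from hub to rim.
- hook_stand: J-hook stand, fixed. Origin: on the table under its 190 x 100 mm base; z up. A 26 mm post at x = +78 mm carries a 12 mm rod running level towards -x (rod top 205 mm above the table), ending at x = -71 mm in an upturned tip 223 mm high; 130 mm of free rod between tip and post.
- hook_seat (a point): Top of the J-hook's rod, midway between tip and post, 205 mm above the table; x along the rod, the upturned tip on the -x side; z up. A wheel hung here has its centre 62 mm below this point and its axle along x.
- spanner: Bystander, not to be disturbed: open-ended steel spanner, 170 mm, lying flat. Origin: on its long axis, at its underside.
- carton: Bystander, not to be disturbed: cardboard carton 90 x 60 x 45 mm. Origin: centre of its underside.
- oil_bottle: Bystander, not to be disturbed: white plastic oil bottle, 64 mm across, 160 mm tall. Origin: centre of its underside.
- mug: Bystander, not to be disturbed: white mug, 80 mm across, 90 mm tall. Origin: centre of its underside.

How it is judged:
By the outcome, as a careful person would: the job done as asked, in the order asked, and still so for the second after the job is handed in, with the robot touching nothing.
It also fails if it takes over 61 s, if anything falls off the work surface, if the arm or the gripper's body presses on something with over 40 N, if the wrist force passes 120 N, or if a joint passes its speed limit or range.

## Working session

There is one attempt and no reset: what is moved stays moved. The work goes in short steps, Python scripts to look and compute and a tool call to move; the robot and the scene stay as the last step left them, time stands still between calls to the robot, and variables do not carry over. Pictures are saved under pics/ and viewed, and the job is handed in when it is done.

Besides the shell and the picture viewer there is one more tool, called after "Call:" by a JSON object that holds its "op" and its "data". move_arm: Moves the arm, as the interface text tells. Its arguments: {"type":"object","properties":{"commands":{"type":"array"},"jaw":{"type":"number"},"force":{"type":"number"}},"required":["commands"]}

```bash
ls; mkdir -p pics; python3 - <<'E'
from plant import ctrl
import cv2,numpy as np
for n in("side","top"):
    im=ctrl.read_camera(n); cv2.imwrite(f"pics/{n}0.png",im[:,:,::-1])
    c=ctrl.get_calibration(n); print(n,c)
print(ctrl.get_state(),ctrl.tip_extent)
E
```

```text
pics
side {'camera_matrix': array([[385.66170768,   0.        , 319.99567654],
       [  0.        , 385.66170768, 197.42023279],
       [  0.        ,   0.        ,   1.        ]]), 'k1': -0.08250956510032255, 'camera_from_world': array([[-0.86107761, -0.5080407 , -0.0209761 ,  0.532496  ],
       [-0.33524723,  0.59825977, -0.72780117,  0.32774929],
       [ 0.38230177, -0.61966111, -0.68546733,  0.94515358],
       [ 0.        ,  0.        ,  0.        ,  1.        ]])}
top {'camera_matrix': array([[399.4240233 ,   0.        , 319.07233746],
       [  0.        , 399.4240233 , 196.95032071],
       [  0.        ,   0.        ,   1.        ]]), 'k1': -0.07621787016253172, 'camera_from_world': array([[ 0.01109331, -0.9999246 , -0.00526659,  0.0054654 ],
       [-0.98615303, -0.01006867, -0.16553197,  0.62656395],
       [ 0.16546646,  0.00702996, -0.98619036,  0.9538487 ],
       [ 0.        ,  0.        ,  0.        ,  1.        ]])}
{'time': 0.1, 'qpos': array([-1.38898789e+00,  2.87092236e-01,  1.57806515e+00,  3.12843922e-06,
        1.27860564e+00, -1.49980075e-01]), 'dq': array([ 0.00091446, -0.00231489, -0.0037876 , -0.00108764, -0.00036435,
        0.00011346]), 'joint_efforts': array([ 7.14792550e-04, -4.07296443e+01, -2.93695968e+01, -1.02808899e-04,
        3.44017666e-03,  7.92074758e-06]), 'eef_pos': array([ 0.21980624, -0.6375959 ,  0.24405666]), 'tcp_rot': array([ 0.41110302,  0.57625262, -0.41003372,  0.57515178]), 'contact_force': array([-0.44913821, -0.13789042, -0.10637289]), 'wrist_torque': array([ 0.02177814, -0.04547519, -0.04843731]), 'opening': 0.9992396541350193} 0.014
```

View pics/side0.png

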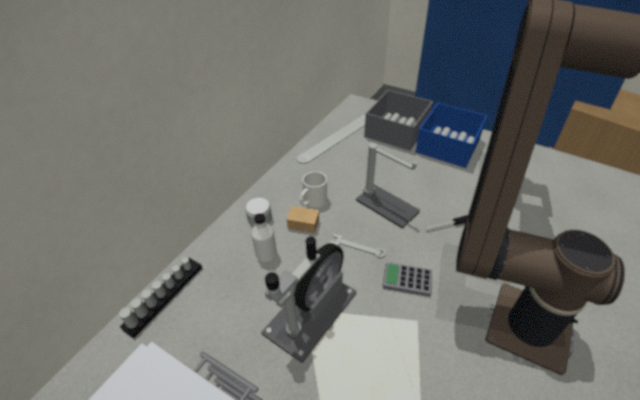

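View pics/top0.png

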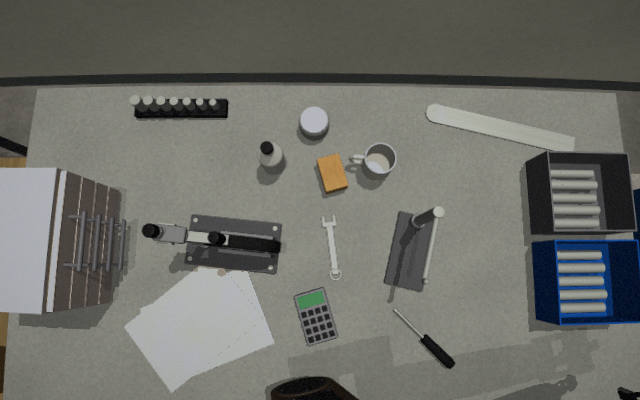

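```bash
cat > h.py <<'E'
import cv2,numpy as np
try:
    from plant import ctrl
except Exception: pass
C={n:ctrl.get_calibration(n) for n in("side","top")}
def ray(n,u,v):
    c=C[n];K=c["camera_matrix"];T=c["camera_from_world"]
    d=cv2.undistortPoints(np.array([[[u,v]]],float),K,np.array([c["k1"],0,0,0,0.]))[0,0]
    R=T[:3,:3];return -R.T@T[:3,3],R.T@np.array([d[0],d[1],1])
def atz(n,u,v,z):
    o,d=ray(n,u,v);return o+d*(z-o[2])/d[2]
def tri(us,ut):
    a=[ray("side",*us),ray("top",*ut)]
    A=np.zeros((3,3));b=np.zeros(3)
    for o,d in a:
        d=d/np.linalg.norm(d);P=np.eye(3)-np.outer(d,d);A+=P;b+=P@o
    p=np.linalg.solve(A,b)
    gap=[np.linalg.norm((np.eye(3)-np.outer(d,d)/(d@d))@(p-o)) for o,d in a]
    return p,gap
def proj(n,p):
    c=C[n];T=c["camera_from_world"]
    r=cv2.projectPoints(np.array([p],float),cv2.Rodrigues(T[:3,:3])[0],T[:3,3],c["camera_matrix"],np.array([c["k1"],0,0,0,0.]))[0]
    return r[0,0]
def crop(n,x0,y0,x1,y1,s,name,im=None):
    if im is None: im=ctrl.read_camera(n)[:,:,::-1]
    cv2.imwrite("pics/"+name,cv2.resize(im[y0:y1,x0:x1],None,fx=s,fy=s,interpolation=cv2.INTER_CUBIC))
E
python3 - <<'E'
from h import *
t=cv2.imread("pics/top0.png");s=cv2.imread("pics/side0.png")
crop("top",130,195,290,285,5,"t1.png",t)
crop("side",250,220,370,360,4,"s1.png",s)
crop("top",380,195,450,300,5,"t2.png",t)
crop("side",350,135,430,230,6,"s2.png",s)
E
```

```text
(no output)
```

View pics/t1.png

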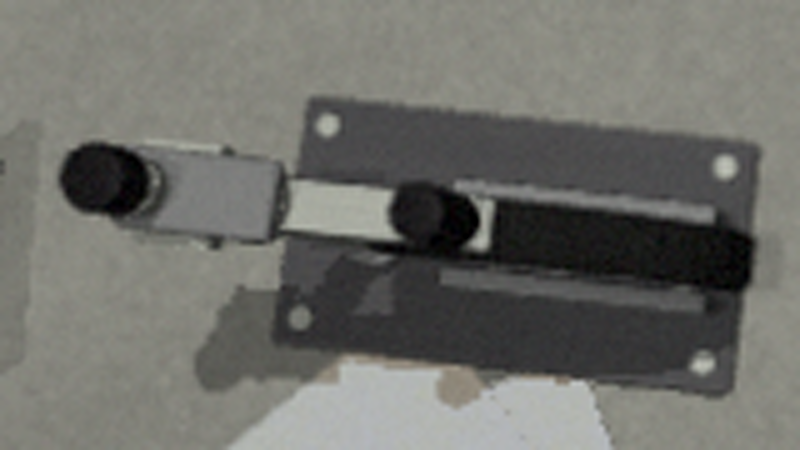

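View pics/s1.png

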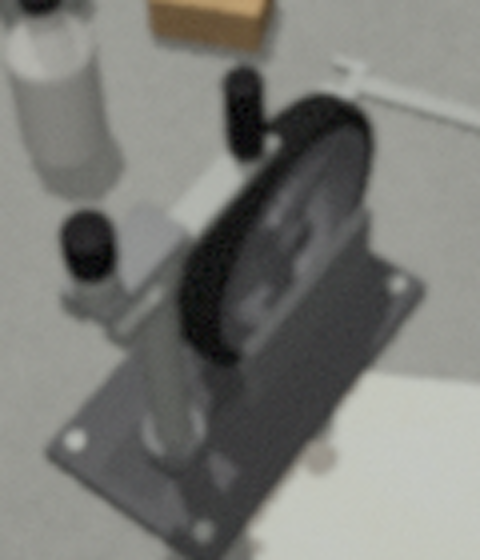

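View pics/t2.png

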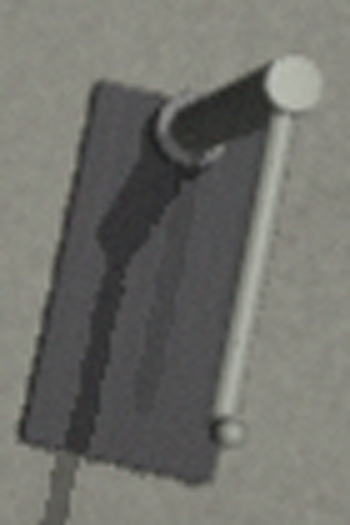

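View pics/s2.png

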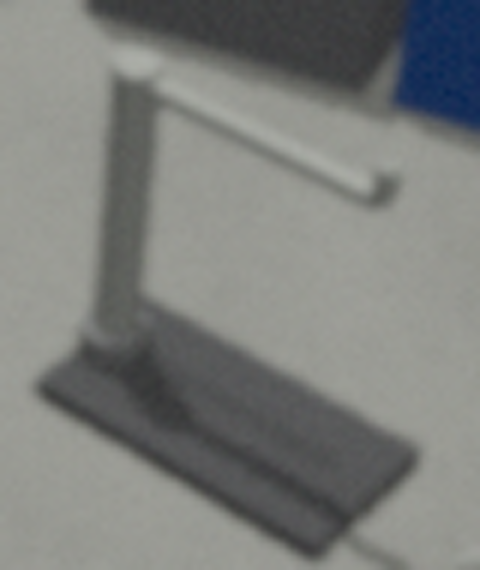

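```bash
python3 - <<'E'
from h import *
def fit(uv,loc,n="top",z=0.008):
    P=np.array([atz(n,u,v,z)[:2] for u,v in uv]);L=np.array(loc)
    pc,lc=P.mean(0),L.mean(0);a=P-pc;b=L-lc
    th=np.arctan2((b[:,0]*a[:,1]-b[:,1]*a[:,0]).sum(),(a*b).sum())
    R=np.array([[np.cos(th),-np.sin(th)],[np.sin(th),np.cos(th)]])
    t=pc-R@lc
    print("origin",t,"yaw",th,np.degrees(th),"res mm",np.round(1000*(P-(L@R.T+t)),1).tolist())
    return t,R,th
for z in(.006,.01):
  print(z);ts,Rs,th=fit([(130+310/5,195+97/5),(130+760/5,195+147/5),(130+732/5,195+395/5),(130+273/5,195+345/5)],[(.065,.12),(.065,-.12),(-.065,-.12),(-.065,.12)],z=z)
  tS=fit([(250+50/4,220+455/4),(250+210/4,220+565/4),(250+425/4,220+288/4)],[(.065,.12),(-.065,.12),(-.065,-.12)],n="side",z=z)
  th_=fit([(380+97/5,195+80/5),(380+215/5,195+483/5),(380+20/5,195+438/5)],[(.095,.05),(-.095,-.05),(-.095,.05)],z=z)
  fit([(350+38/6,135+390/6),(350+315/6,135+555/6),(350+418/6,135+455/6)],[(.095,.05),(-.095,.05),(-.095,-.05)],n="side",z=z)
# stereo
print("knob top",tri((250+87/4,220+224/4),(130+88/5,195+178/5)))
print("handle top",tri((250+243/4,220+77/4),(130+417/5,195+207/5)))
print("hookpost top",tri((350+133/6,135+62/6),(380+296/5,195+82/5)))
print("tip",tri((350+386/6,135+183/6),(380+230/5,195+430/5)))
print("calc knob",atz("top",130+88/5,195+178/5,.19))
for p in[(0,.092),(0,.054),(0,-.034),(0,-.06)]: print(p,ts+Rs@np.array(p))
E
```

```text
0.006
origin [0.50789628 0.23385995] yaw -0.09242982529569725 -5.295838890574989 res mm [[0.4, 0.4], [-0.9, 0.0], [0.7, -0.7], [-0.1, 0.3]]
origin [0.50610685 0.23579842] yaw -0.0883213065683315 -5.060438107446471 res mm [[-3.4, -0.4], [2.7, -2.8], [0.7, 3.2]]
origin [ 0.49543202 -0.22677418] yaw -0.2212474702167438 -12.676546271365801 res mm [[-0.1, -0.1], [-0.1, -1.1], [0.2, 1.2]]
origin [ 0.49155791 -0.22238722] yaw -0.2200098995519507 -12.605638695423956 res mm [[-3.2, -0.1], [1.4, -1.0], [1.8, 1.1]]
0.01
origin [0.50771178 0.23297865] yaw -0.09242982529569713 -5.295838890574982 res mm [[0.1, -0.1], [-1.1, 0.5], [1.0, -0.3], [0.1, -0.2]]
origin [0.50484622 0.2375148 ] yaw -0.08832130656833141 -5.060438107446466 res mm [[-3.8, -0.7], [2.9, -3.2], [0.9, 3.9]]
origin [ 0.49540044 -0.22597053] yaw -0.22124747021674387 -12.676546271365805 res mm [[-0.6, -0.1], [0.2, -0.9], [0.4, 1.0]]
origin [ 0.49040388 -0.21853187] yaw -0.22000989955195074 -12.60563869542396 res mm [[-3.8, -0.1], [1.7, -1.2], [2.1, 1.3]]
knob top (array([0.51784859, 0.34118415, 0.28521643]), [np.float64(0.00019581147476471043), np.float64(0.00019581147476469533)])
handle top (array([0.50894938, 0.21506218, 0.2704506 ]), [np.float64(0.0009968259470047873), np.float64(0.0009968259470048211)])
hookpost top (array([ 0.57260726, -0.24541368,  0.20378726]), [np.float64(0.00021167190902407568), np.float64(0.00021167190902387286)])
tip (array([ 0.42576617, -0.21286785,  0.20495271]), [np.float64(0.0006728669858507878), np.float64(0.0006728669858506994)])
calc knob [0.52530331 0.38344939 0.19      ]
(0, 0.092) [0.51620322 0.32458594]
(0, 0.054) [0.51269588 0.28674814]
(0, -0.034) [0.50457364 0.19912378]
(0, -0.06) [0.50217388 0.17323476]
```

```bash
python3 - <<'E'
from h import *
t=cv2.imread("pics/top0.png");s=cv2.imread("pics/side0.png")
def blob(im,x0,y0,x1,y1,th):
    g=cv2.cvtColor(im,cv2.COLOR_BGR2GRAY)[y0:y1,x0:x1].astype(float)
    w=np.clip((th+25-g)/50,0,1)  # soft
    n,l,st,c=cv2.connectedComponentsWithStats((g<th).astype(np.uint8))
    k=1+np.argmax(st[1:,4]);print(st[k],c[k]);return c[k]+[x0,y0]
for th in(45,60,70):
    a=blob(s,258,265,285,292,th);b=blob(t,138,218,166,242,th)
    print(th,a,b,tri(a,b))
for th in(45,60,):
    a=blob(s,303,233,318,257,th);b=blob(t,205,228,226,248,th)
    print("handle",th,a,b,tri(a,b))
print([ -C[n]["camera_from_world"][:3,:3].T@C[n]["camera_from_world"][:3,3] for n in C])
g=cv2.cvtColor(t,cv2.COLOR_BGR2GRAY);print(g[225:262,262]);print(g[225:262,240])
print(g[242,270:290])
E
```

```text
[  8   9  12  16 153] [13.8496732  16.49673203]
[  4   6  18  14 195] [12.7025641  12.44102564]
45 [271.8496732  281.49673203] [150.7025641  230.44102564] (array([0.51935483, 0.34254896, 0.26757275]), [np.float64(0.00048311022834711967), np.float64(0.00048311022834717063)])
[  8   8  13  18 182] [13.90659341 16.32967033]
[  4   6  21  15 221] [13.24434389 12.760181  ]
60 [271.90659341 281.32967033] [151.24434389 230.760181  ] (array([0.51921256, 0.34182498, 0.26714117]), [np.float64(5.808619934845926e-07), np.float64(5.808619936281357e-07)])
[  8   8  13  18 195] [13.97948718 16.44102564]
[  4   6  21  15 233] [13.3776824  12.93562232]
70 [271.97948718 281.44102564] [151.3776824  230.93562232] (array([0.51900372, 0.34174582, 0.26676981]), [np.float64(0.00011730355222016273), np.float64(0.00011730355222012744)])
[  4   5  11  19 148] [ 7.93243243 14.47297297]
[  0   3  21  17 237] [11.13080169 11.70042194]
handle 45 [310.93243243 247.47297297] [216.13080169 239.70042194] (array([0.50600175, 0.21678812, 0.24591192]), [np.float64(0.0011816019864480257), np.float64(0.0011816019864481098)])
[  4   4  11  20 166] [ 8.01204819 14.30722892]
[  0   3  21  17 266] [10.67669173 11.72556391]
handle 60 [311.01204819 247.30722892] [215.67669173 239.72556391] (array([0.50567889, 0.21726826, 0.24723777]), [np.float64(0.0009805488578047909), np.float64(0.0009805488578048984)])
[array([0.20706354, 0.66012534, 0.89757791]), array([0.45999734, 0.00506814, 1.04442154])]
[ 77  74  77  77  78  78  79  78  78  63 107 126 130  82  22  19  20  12
  12  20  18  27  22  21  28   8  31  37  69  80  87  92  61  53  55  58
  54]
[ 78  77  72  76  77  74  77  75 118 131  81  28  22  29  29  25  23  31
  23  26  24  25  17  25  70  58  82  90  95  70  56  55  51  49  54  55
  50]
[ 19  13  18  19  18  13   8   2  11  25  66 101 124 121 123 124 133 133
 135 138]
```

```bash
cat >> h.py <<'E'
from scipy.spatial.transform import Rotation as Ro
YS=np.radians(-5.25);YH=np.radians(-12.65)
def loc(o,y,p): 
    R=np.array([[np.cos(y),-np.sin(y)],[np.sin(y),np.cos(y)]]);return np.array(o)+R@np.array(p)
def stat():
    s=ctrl.get_state();R=Ro.from_quat(s["tcp_rot"]).as_matrix()
    print("t",round(s["time"],2),"pos",s["eef_pos"].round(4),"q",s["qpos"].round(2),"F",s["contact_force"].round(1),"op",round(s["opening"],3),"zyaw",np.degrees(np.arctan2(R[1,2],R[0,2])).round(2),"xdown",R[:,0].round(3))
    return s,R
def to(p):
    "units of 25mm in tool axes to world point p"
    s,R=stat();d=R.T@(np.array(p)-s["eef_pos"])/.025;print("need",d.round(2))
E
python3 - <<'E'
from h import *
s,R=stat();print(R.round(3))
o=np.array([.519,.342])-(loc((0,0),YS,(0,.092)));print("origin",o)
for p in[(0,.054),(0,-.034),(0,-.06),(.088,.054)]:print(p,loc(o,YS,p))
w=loc(o,YS,(0,-.15));print(proj("top",(*w,.107)))
w=loc(o,YS,(0,-.06));print(w,proj("top",(*w,.197)),proj("side",(*w,.197)))
print("seat",loc((.4954,-.2265),YH,(0,0)))
to((.519,.342,.34))
E
```

```text
t 0.1 pos [ 0.2198 -0.6376  0.2441] q [-1.39  0.29  1.58  0.    1.28 -0.15] F [-0.4 -0.1 -0.1] op 0.999 zyaw -70.99 xdown [-0.     0.002 -1.   ]
[[-0.     0.945  0.326]
 [ 0.002  0.326 -0.945]
 [-1.     0.    -0.002]]
origin [0.51058185 0.25038595]
(0, 0.054) [0.51552294 0.30415941]
(0, -0.034) [0.5074708  0.21652858]
(0, -0.06) [0.50509175 0.19063765]
(0.088, 0.054) [0.60315377 0.29610727]
[280.29098504 247.40297122]
[0.50509175 0.19063765] [234.03420538 241.18378243] [318.51191755 253.57162698]
seat [ 0.4954 -0.2265]
t 0.1 pos [ 0.2198 -0.6376  0.2441] q [-1.39  0.29  1.58  0.    1.28 -0.15] F [-0.4 -0.1 -0.1] op 0.999 zyaw -70.99 xdown [-0.     0.002 -1.   ]
need [ -3.76  24.08 -33.16]
```

Call:
{"op": "move_arm", "data": {"commands": [-1, 0, 0, -1, -1, 0, 0, -1, -1, 0, 0, -1, -1, 0, 0, -1, 0, 0, 0, -1, 0, 0, 0, -1, 0, 0, 0, -1, 0, 0, 0, -1, 0, 0, 0, -1, 0, 0, 0, -1, 0, 0, 0, -1, 0, 0, 0, -1, 0, 0, 0, -1, 0, 0, 0, -0.15, 0, 0, 1, 0, 0, 0, 1, 0, 0, 0, 1, 0, 0, 0, 1, 0, 0, 0, 1, 0, 0, 0, 1, 0], "jaw": 85}}

```text
time: 2.6
eef_pos: [0.3715, -0.6518, 0.3451]
tcp_rot: [0.032, 0.706, -0.032, 0.706]
contact_force: [-0.1, 0.3, 0.2]
opening: 0.991
```

```bash
python3 - <<'E'
from h import *
to((.519,.342,.34))
E
```

```text
t 2.6 pos [ 0.3715 -0.6518  0.3451] q [-1.19  0.4   1.25  0.    1.49 -1.1 ] F [-0.1  0.3  0.2] op 0.991 zyaw -5.2 xdown [-0.  0. -1.]
need [ 0.21 40.12  2.27]
```

Call:
{"op": "move_arm", "data": {"commands": [0, 1, 1, 0, 0, 1, 1, 0, 0, 1, 0, 0, 0, 1, 0, 0, 0, 1, 0, 0, 0, 1, 0, 0, 0, 1, 0, 0, 0, 1, 0, 0, 0, 1, 0, 0, 0, 1, 0, 0, 0, 1, 0, 0, 0, 1, 0, 0, 0, 1, 0, 0, 0, 1, 0, 0, 0, 1, 0, 0, 0, 1, 0, 0, 0, 1, 0, 0, 0, 1, 0, 0, 0, 1, 0, 0, 0, 1, 0, 0]}}

```text
time: 5.1
eef_pos: [0.4646, -0.1569, 0.3454]
tcp_rot: [0.032, 0.706, -0.032, 0.706]
contact_force: [-0.4, -0.1, 0.6]
opening: 0.995
```

Call:
{"op": "move_arm", "data": {"commands": [0, 1, 0, 0, 0, 1, 0, 0, 0, 1, 0, 0, 0, 1, 0, 0, 0, 1, 0, 0, 0, 1, 0, 0, 0, 1, 0, 0, 0, 1, 0, 0, 0, 1, 0, 0, 0, 1, 0, 0, 0, 1, 0, 0, 0, 1, 0, 0, 0, 1, 0, 0, 0, 1, 0, 0, 0, 1, 0, 0, 0, 1, 0, 0, 0, 1, 0, 0, 0, 1, 0, 0, 0, 1, 0, 0, 0, 0, 0, 0]}}

```text
time: 7.6
eef_pos: [0.5073, 0.316, 0.3451]
tcp_rot: [0.031, 0.707, -0.032, 0.706]
contact_force: [-0.8, 0.2, 0.1]
opening: 0.992
```

```bash
python3 - <<'E'
from h import *
to((.519,.342,.34))
crop("side",220,180,370,300,5,"s3.png")
E
```

```text
t 7.6 pos [0.5073 0.316  0.3451] q [0.39 0.06 1.66 0.   1.43 0.48] F [-0.8  0.2  0.1] op 0.992 zyaw -5.11 xdown [-0.001 -0.    -1.   ]
need [0.2  1.08 0.38]
```

View pics/s3.png

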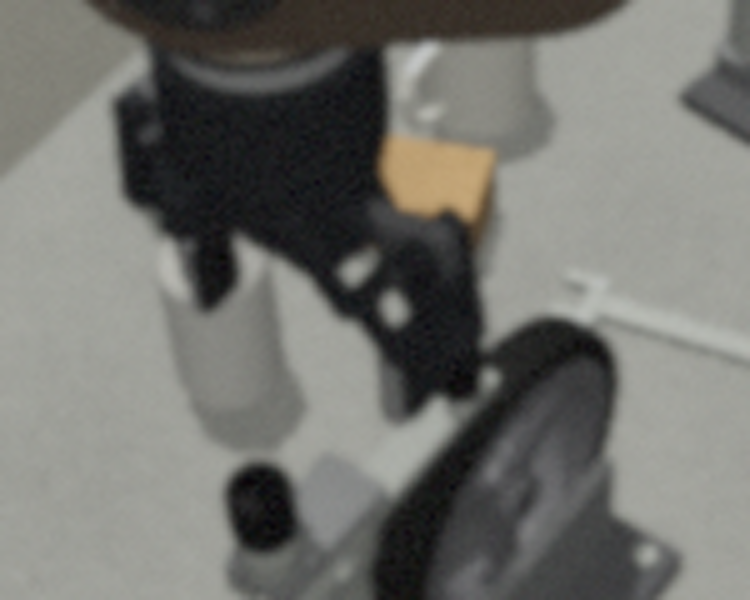

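Call:
{"op": "move_arm", "data": {"commands": [0, 1, 0.4, 0, 0.2, 0.1, 0, 0, 0, 0, 0, 0, 0.5, 0, 0, 0, 0.8, 0, 0, 0, 0.8, 0, 0, 0, 0.8, 0, 0, 0, 0, 0, 0, 0], "jaw": 60}}

```text
time: 8.65
eef_pos: [0.5193, 0.3404, 0.2643]
tcp_rot: [0.031, 0.708, -0.033, 0.705]
contact_force: [-0.2, 0.1, 0.6]
opening: 0.7
```

```bash
python3 - <<'E'
from h import *
to((.519,.342,.267))
crop("side",220,200,370,320,5,"s4.png")
crop("top",120,180,280,300,5,"t4.png")
E
```

```text
t 8.65 pos [0.5193 0.3404 0.2643] q [0.42 0.16 1.69 0.   1.3  0.51] F [-0.2  0.1  0.6] op 0.7 zyaw -5.24 xdown [-0.005 -0.002 -1.   ]
need [-0.11  0.06 -0.02]
```

View pics/s4.png

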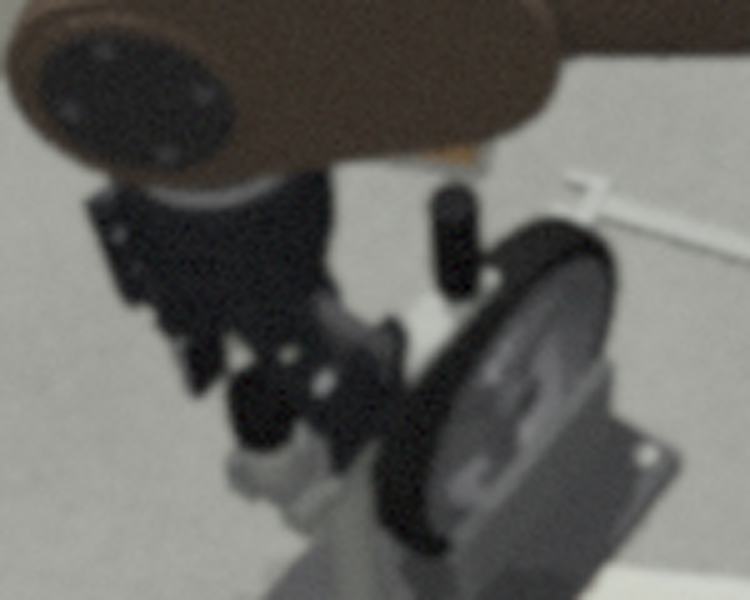

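View pics/t4.png

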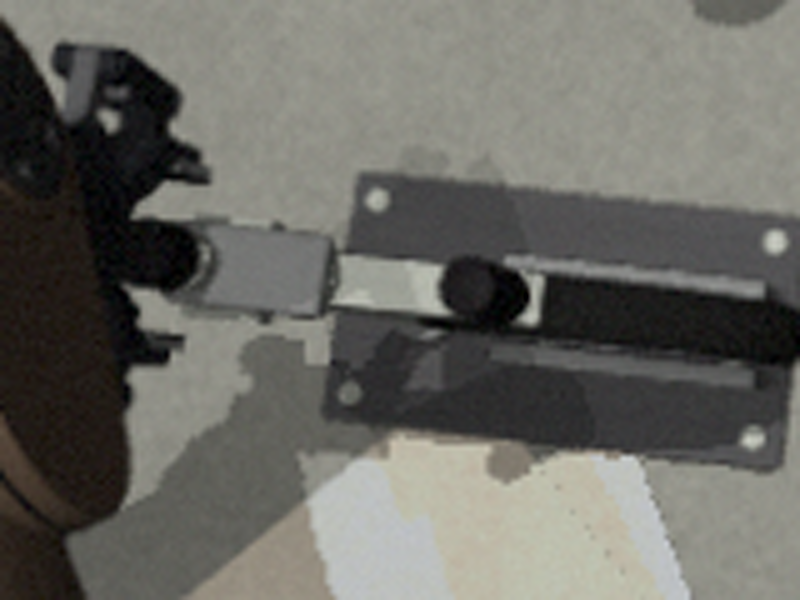

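Knob (top ≈(150,230) px, between both finger pads in each view) is straddled; close and lift.

Call:
{"op": "move_arm", "data": {"commands": [0, 0, 0, 0, 0, 0, 0, 0, 0, 0, 0, 0, 0, 0, 0, 0, 0, 0, 0, 0], "jaw": 15, "force": 50}}

```text
time: 9.38
eef_pos: [0.52, 0.3413, 0.2684]
tcp_rot: [0.032, 0.707, -0.032, 0.706]
contact_force: [-5.4, 1.0, 3.0]
opening: 0.31
```

Call:
{"op": "move_arm", "data": {"commands": [-0.3, 0, 0, 0, -0.3, 0, 0, 0, -0.3, 0, 0, 0, -0.2, 0, 0, 0, 0, 0, 0, 0]}}

```text
time: 10.0
eef_pos: [0.5199, 0.3413, 0.2962]
tcp_rot: [0.032, 0.707, -0.032, 0.706]
contact_force: [-5.2, 2.1, -1.6]
opening: 0.307
```

```bash
python3 - <<'E'
from h import *
stat()
E
```

```text
t 10.0 pos [0.5199 0.3413 0.2962] q [0.42 0.14 1.66 0.   1.35 0.51] F [-5.2  2.1 -1.6] op 0.307 zyaw -5.23 xdown [-0.002  0.001 -1.   ]
```

Call:
{"op": "move_arm", "data": {"commands": [-0.15, 0, 0, 0, -0.1, 0, 0, 0, 0, 0, 0, 0]}}

```text
time: 10.38
eef_pos: [0.5198, 0.3412, 0.2968]
tcp_rot: [0.032, 0.708, -0.033, 0.705]
contact_force: [-0.0, 5.8, -17.3]
opening: 0.308
```

Call:
{"op": "move_arm", "data": {"commands": [-0.15, 0, 0, 0, 0, 0, 0, 0]}}

```text
time: 10.62
eef_pos: [0.5197, 0.3411, 0.2969]
tcp_rot: [0.032, 0.709, -0.033, 0.704]
contact_force: [3.8, 7.1, -26.4]
opening: 0.313
```

Call:
{"op": "move_arm", "data": {"commands": [0, 0, 0, 0, 0, 0, 0, 0, 0, 0, 0, 0, -0.7, 0, 0, 0, -0.8, 0, 0, 0, -0.8, 0, 0, 0, 0, -1, 0, 0, 0, -1, 0, 0, 0, -1, 0, 0, 0, -1, 0, 0, 0, -1, 0, 0, 0, 0, 0, 0, 0, 0, 0, 0], "jaw": 70}}

```text
time: 12.25
eef_pos: [0.509, 0.2162, 0.3627]
tcp_rot: [0.033, 0.706, -0.032, 0.706]
contact_force: [-0.6, -0.6, -0.5]
opening: 0.821
```

```bash
python3 - <<'E'
from h import *
to((.5075,.2165,.250))
t=ctrl.read_camera("top")[:,:,::-1].copy();s=ctrl.read_camera("side")[:,:,::-1].copy()
crop("side",220,180,380,300,5,"s5.png",s)
crop("top",120,180,280,300,5,"t5.png",t)
E
```

```text
t 12.25 pos [0.509  0.2162 0.3627] q [ 0.22 -0.05  1.73  0.    1.46  0.31] F [-0.6 -0.6 -0.5] op 0.821 zyaw -5.28 xdown [-0.  0. -1.]
need [ 4.51  0.01 -0.06]
```

View pics/s5.png

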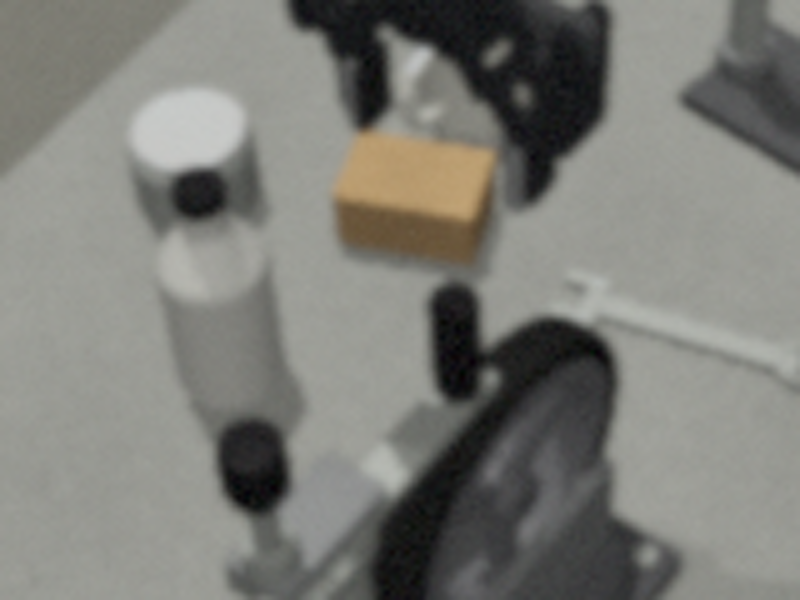

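View pics/t5.png

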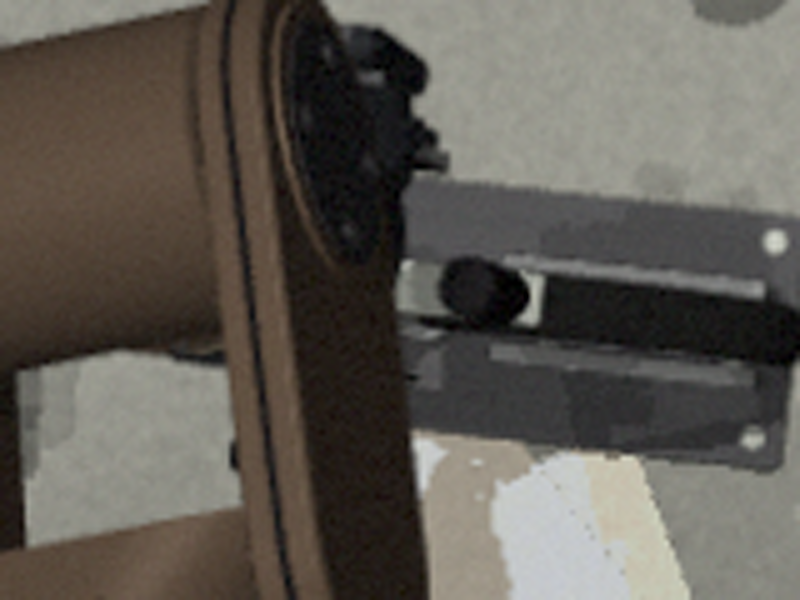

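Pin is up: the knob (side px ≈(270,273)) now stands clear on its rod. Descend over the handle with the jaws open.

Call:
{"op": "move_arm", "data": {"commands": [1, 0, 0, 0, 1, 0, 0, 0, 1, 0, 0, 0, 0.8, 0, 0, 0, 0.5, 0, 0, 0, 0.2, 0, 0, 0, 0, 0, 0, 0]}}

```text
time: 13.22
eef_pos: [0.5094, 0.2166, 0.2506]
tcp_rot: [0.032, 0.706, -0.032, 0.707]
contact_force: [0.5, -0.2, 0.4]
opening: 0.815
```

Call:
{"op": "move_arm", "data": {"commands": [0, 0, 0, 0, 0, 0, 0, 0, 0, 0, 0, 0, 0, 0, 0, 0], "jaw": 28, "force": 30}}

```text
time: 13.72
eef_pos: [0.5092, 0.2165, 0.2505]
tcp_rot: [0.032, 0.706, -0.032, 0.706]
contact_force: [0.9, 0.2, -0.6]
opening: 0.327
```

```bash
python3 - <<'E'
from h import *
to((.5075,.2165,.250))
crop("side",220,180,380,300,5,"s6.png")
E
```

```text
t 13.72 pos [0.5092 0.2165 0.2505] q [0.22 0.01 1.87 0.   1.25 0.31] F [ 0.9  0.2 -0.6] op 0.327 zyaw -5.24 xdown [ 0.  0. -1.]
need [ 0.02 -0.01 -0.07]
```

View pics/s6.png

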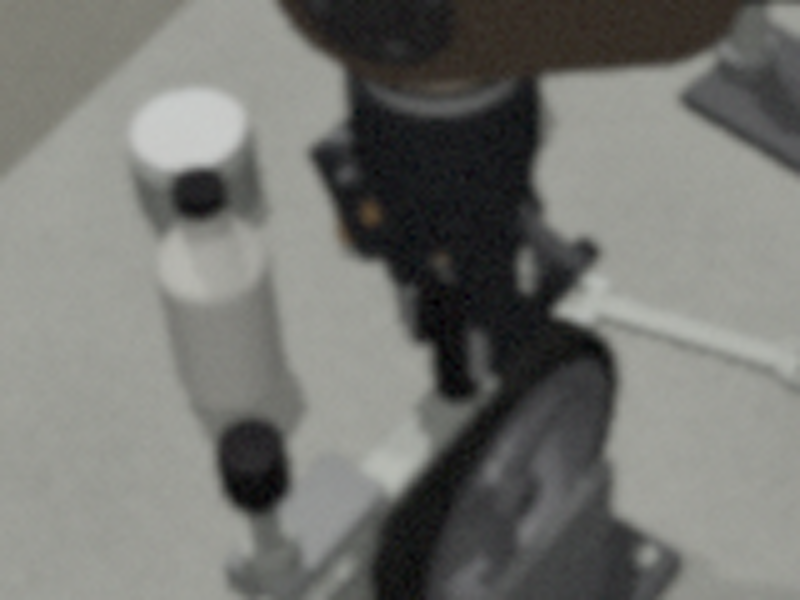

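Handle is between the pads with no contact force. Swing, turning with the bar.

Call:
{"op": "move_arm", "data": {"commands": [0, 0.013, 0.307, -1, 0, 0.013, 0.307, -1, 0, 0.013, 0.307, -1, 0, 0.013, 0.307, -1, 0, 0.013, 0.307, -1, 0, 0.013, 0.307, -1, 0, 0.013, 0.307, -1, 0, 0.013, 0.307, -1]}}

```text
time: 14.78
eef_pos: [0.567, 0.2319, 0.2501]
tcp_rot: [-0.212, 0.675, 0.212, 0.674]
contact_force: [-1.1, -0.4, 0.1]
opening: 0.328
```

```bash
python3 - <<'E'
from h import *
s,R=stat();print("F tool",(R.T@s["contact_force"]).round(1))
p=s["eef_pos"][:2]-np.array([.5155,.3042]);print(np.linalg.norm(p),np.degrees(np.arctan2(p[1],p[0])))
E
```

```text
t 14.78 pos [0.567  0.2319 0.2501] q [ 0.22  0.15  1.73  0.    1.27 -0.39] F [-1.1 -0.4  0.1] op 0.328 zyaw 34.92 xdown [-0.002 -0.    -1.   ]
F tool [-0.1  0.3 -1.1]
0.08882182310328225 -54.53799977132186
```

Call:
{"op": "move_arm", "data": {"commands": [0, 0.013, 0.307, -1, 0, 0.013, 0.307, -1, 0, 0.013, 0.307, -1, 0, 0.013, 0.307, -1, 0, 0.013, 0.307, -1, 0, 0.013, 0.307, -1, 0, 0.013, 0.307, -1, 0, 0.013, 0.307, -1, 0, 0.013, 0.307, -1, 0, 0.013, 0.307, -1, 0, 0, 0.1, 0, 0, 0, 0, 0]}}

```text
time: 16.27
eef_pos: [0.6052, 0.2985, 0.2502]
tcp_rot: [-0.476, 0.523, 0.476, 0.523]
contact_force: [-0.9, -0.3, 0.1]
opening: 0.327
```

```bash
python3 - <<'E'
from h import *
s,R=stat();print("F tool",(R.T@s["contact_force"]).round(1))
p=s["eef_pos"][:2]-np.array([.5155,.3042]);print(np.linalg.norm(p),np.degrees(np.arctan2(p[1],p[0])))
E
```

```text
t 16.27 pos [0.6052 0.2985 0.2502] q [ 0.31  0.28  1.57  0.    1.29 -1.17] F [-0.9 -0.3  0.1] op 0.327 zyaw 84.69 xdown [-0.  0. -1.]
F tool [-0.1  0.8 -0.4]
0.08986844535741366 -3.610733366100866
```

Call:
{"op": "move_arm", "data": {"commands": [0, 0, 0.1, 0, 0, 0, 0.1, 0, 0, 0, 0, 0]}}

```text
time: 16.65
eef_pos: [0.6054, 0.2996, 0.2501]
tcp_rot: [-0.478, 0.526, 0.475, 0.52]
contact_force: [-1.7, -11.0, 1.7]
opening: 0.325
```

Call:
{"op": "move_arm", "data": {"commands": [0, 0, 0.1, 0, 0, 0, 0.1, 0, 0, 0, 0, 0]}}

```text
time: 17.02
eef_pos: [0.6054, 0.2998, 0.2499]
tcp_rot: [-0.48, 0.529, 0.473, 0.516]
contact_force: [-5.5, -24.1, 4.2]
opening: 0.329
```

```bash
python3 - <<'E'
from h import *
s,R=stat();print("F tool",(R.T@s["contact_force"]).round(1))
crop("side",220,180,380,300,5,"s7.png")
crop("top",120,150,280,270,5,"t7.png")
E
```

```text
t 17.02 pos [0.6054 0.2998 0.2499] q [ 0.32  0.29  1.56 -0.02  1.3  -1.16] F [ -5.5 -24.1   4.2] op 0.329 zyaw 84.65 xdown [-0.007 -0.02  -1.   ]
F tool [ -3.7   3.3 -24.6]
```

View pics/s7.png

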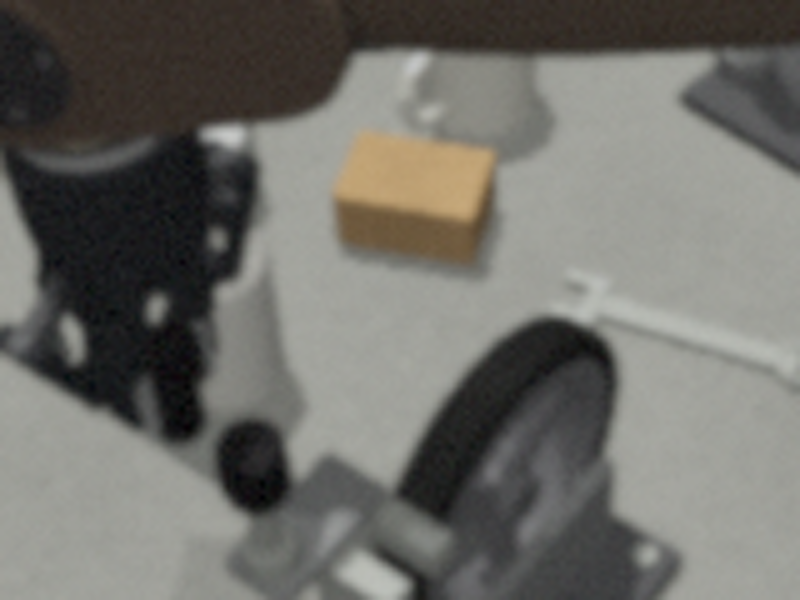

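View pics/t7.png

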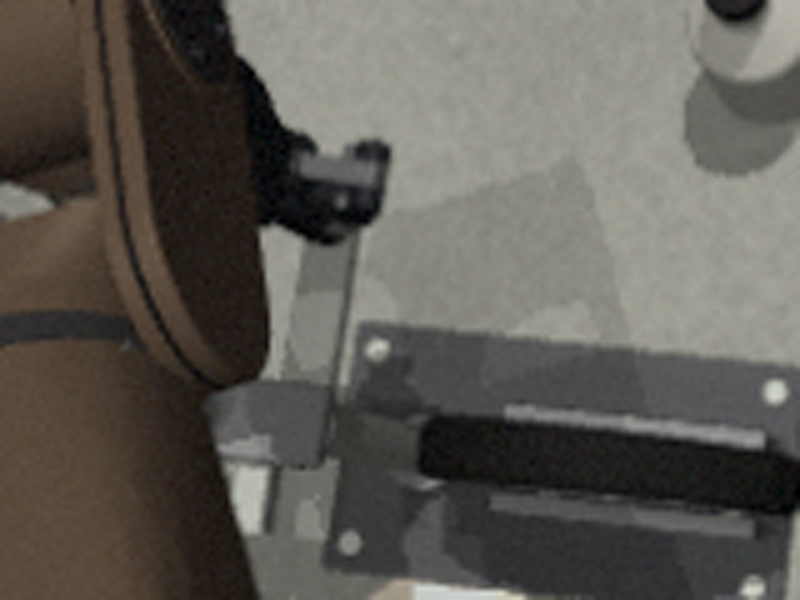

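Bar has reached its stop (−24 N reaction at stand +x). Release, rise, turn back.

Call:
{"op": "move_arm", "data": {"commands": [0, 0, -0.2, 0, 0, 0, 0, 0, 0, 0, 0, 0, 0, 0, 0, 0, -1, 0, 0, 0, -1, 0, 0, 0, -1, 0, 0, 0, 0, 0, 0, 1, 0, 0, 0, 1, 0, 0, 0, 1, 0, 0, 0, 1, 0, 0, 0, 1, 0, 0, 0, 1, 0, 0, 0, 1, 0, 0, 0, 1, 0, 0, 0, 1, 0, 0, 0, 1, 0, 0, 0, 1, 0, 0, 0, 1, 0, 0, 0, 1], "jaw": 70}}

```text
time: 19.62
eef_pos: [0.6055, 0.3041, 0.3253]
tcp_rot: [-0.12, 0.697, 0.121, 0.697]
contact_force: [0.0, 0.1, 0.4]
opening: 0.823
```

Call:
{"op": "move_arm", "data": {"commands": [0, 0, 0, 1, 0, 0, 0, 1, 0, 0, 0, 1, 0, 0, 0, 1, 0, 0, 0, 1, 0, -1, -1, 0, 0, -1, -1, 0, 0, -1, -1, 0, 0, -1, -0.8, 0, 0, 0, 0, 0, 0, 0, 0, 0]}}

```text
time: 21.0
eef_pos: [0.5023, 0.2131, 0.3257]
tcp_rot: [0.032, 0.706, -0.032, 0.707]
contact_force: [-0.3, 0.5, -0.1]
opening: 0.819
```

```bash
python3 - <<'E'
from h import *
to((.5051,.1906,.189))
t=ctrl.read_camera("top")[:,:,::-1].copy()
crop("top",120,150,320,300,4,"t8.png",t);crop("side",220,170,380,310,5,"s8.png")
E
```

```text
t 21.0 pos [0.5023 0.2131 0.3257] q [ 0.22 -0.05  1.8   0.    1.39  0.31] F [-0.3  0.5 -0.1] op 0.819 zyaw -5.23 xdown [ 0.001  0.001 -1.   ]
need [ 5.47 -0.89  0.19]
```

View pics/t8.png

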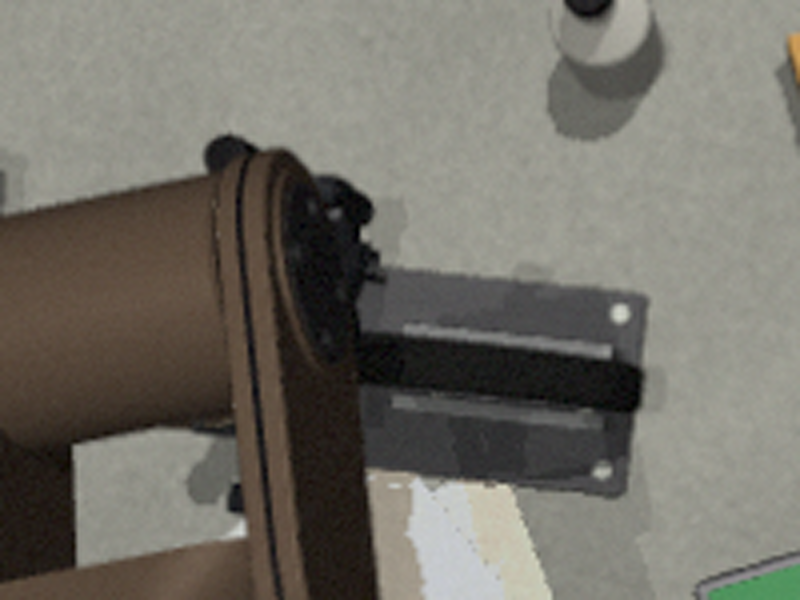

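View pics/s8.png

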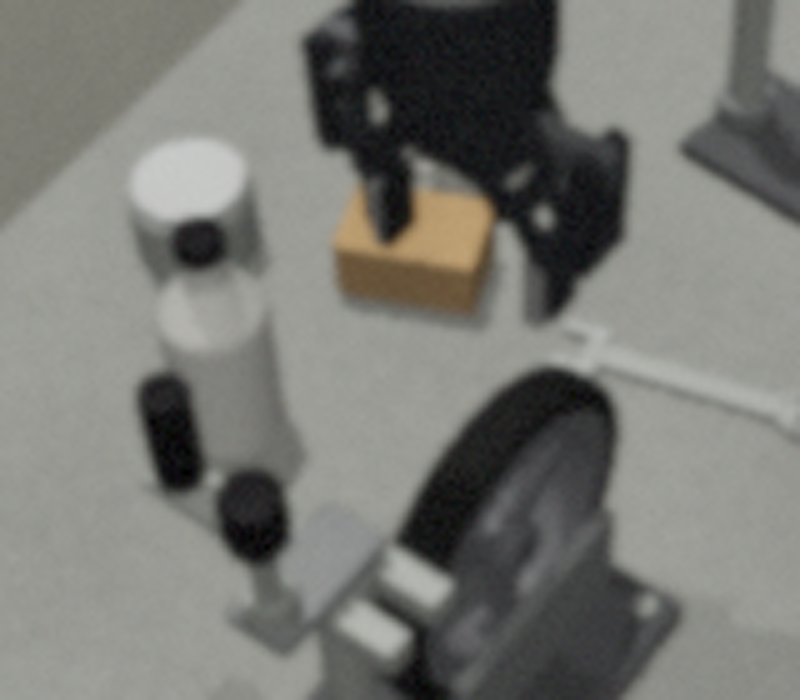

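Call:
{"op": "move_arm", "data": {"commands": [0, -0.9, 0.2, 0, 1, 0, 0, 0, 1, 0, 0, 0, 1, 0, 0, 0, 1, 0, 0, 0, 0.8, 0, 0, 0, 0.4, 0, 0, 0, 0.25, 0, 0, 0, 0, 0, 0, 0]}}

```text
time: 22.22
eef_pos: [0.5051, 0.1898, 0.1891]
tcp_rot: [0.032, 0.706, -0.032, 0.706]
contact_force: [0.2, -0.5, -0.4]
opening: 0.817
```

```bash
python3 - <<'E'
from h import *
to((.5051,.1906,.189))
crop("side",220,170,380,310,5,"s9.png")
E
```

```text
t 22.23 pos [0.5051 0.1898 0.1891] q [0.17 0.04 1.96 0.   1.14 0.26] F [ 0.2 -0.5 -0.4] op 0.817 zyaw -5.23 xdown [-0.  0. -1.]
need [ 0.01  0.03 -0.  ]
```

View pics/s9.png

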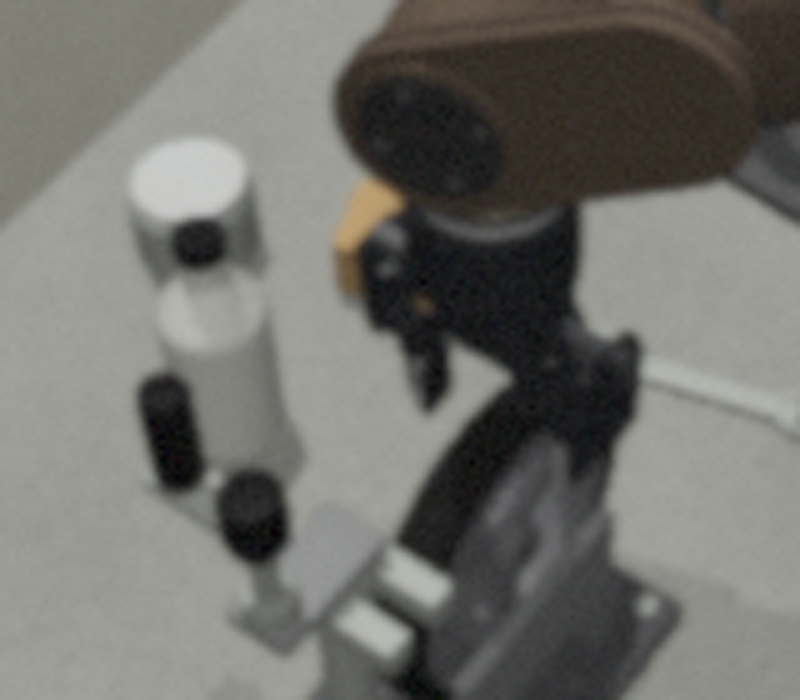

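Call:
{"op": "move_arm", "data": {"commands": [0, 0, 0, 0, 0, 0, 0, 0, 0, 0, 0, 0, 0, 0, 0, 0, 0, 0, 0, 0, 0, 0, 0, 0], "jaw": 10, "force": 70}}

```text
time: 23.02
eef_pos: [0.5054, 0.1898, 0.1899]
tcp_rot: [0.032, 0.706, -0.032, 0.707]
contact_force: [0.4, -0.3, 5.5]
opening: 0.308
```

Call:
{"op": "move_arm", "data": {"commands": [-0.4, 0, 0, 0, -0.6, 0, 0, 0, 0, 0, 0, 0]}}

```text
time: 23.4
eef_pos: [0.5053, 0.1899, 0.2154]
tcp_rot: [0.033, 0.706, -0.032, 0.707]
contact_force: [0.3, 0.4, -3.7]
opening: 0.311
```

```bash
python3 - <<'E'
from h import *
stat()
crop("side",220,170,380,310,5,"s10.png")
E
```

```text
t 23.4 pos [0.5053 0.1899 0.2154] q [0.17 0.01 1.94 0.   1.19 0.26] F [ 0.3  0.4 -3.7] op 0.311 zyaw -5.24 xdown [ 0.002  0.001 -1.   ]
```

View pics/s10.png

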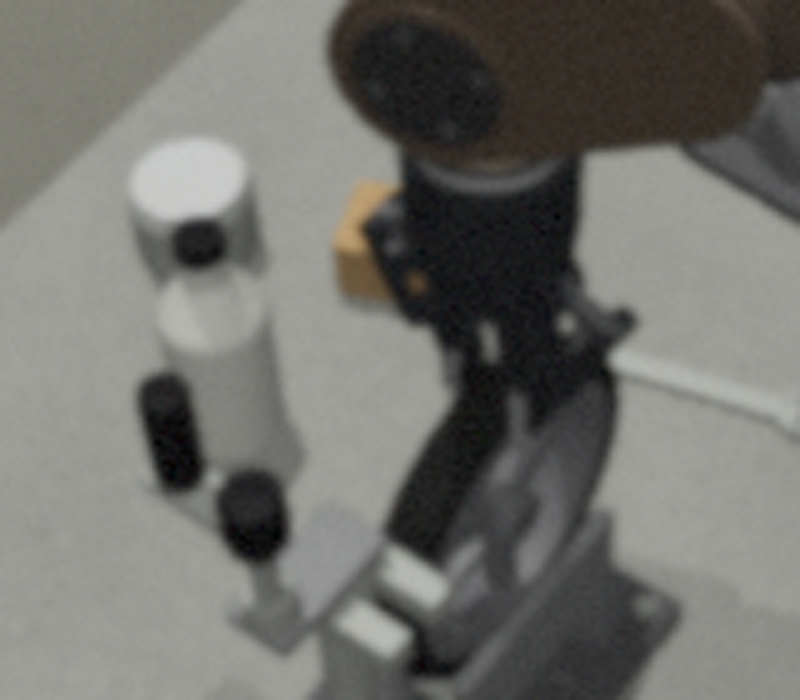

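Call:
{"op": "move_arm", "data": {"commands": [-0.8, 0, 0, 0, -1, 0, 0, 0, -0.6, 0, 0, 0, 0, 0, 0, 0.8, 0, 0, 0, 0.68, 0, 0, 0, 0]}}

```text
time: 24.2
eef_pos: [0.5044, 0.1897, 0.2734]
tcp_rot: [0.077, 0.703, -0.078, 0.702]
contact_force: [-0.1, 0.3, -3.3]
opening: 0.312
```

```bash
python3 - <<'E'
from h import *
o=(.4957,-.2267)
for s in(.25,.2,.1,0):
    p=loc(o,YH,(-.103,s));print(s,p,np.linalg.norm(p))
    to((*p,.275))
E
```

```text
0.25 [0.44994892 0.03978797] 0.45170467586545476
t 24.2 pos [0.5044 0.1897 0.2734] q [ 0.17 -0.04  1.88  0.    1.3   0.39] F [-0.1  0.3 -3.3] op 0.312 zyaw -12.6 xdown [-0.001 -0.    -1.   ]
need [-0.06 -6.33 -0.82]
0.2 [ 0.43899918 -0.00899833] 0.43909139211226184
t 24.2 pos [0.5044 0.1897 0.2734] q [ 0.17 -0.04  1.88  0.    1.3   0.39] F [-0.1  0.3 -3.3] op 0.312 zyaw -12.6 xdown [-0.001 -0.    -1.   ]
need [-0.06 -8.33 -0.82]
0.1 [ 0.4170997  -0.10657093] 0.43049915619408735
t 24.2 pos [0.5044 0.1897 0.2734] q [ 0.17 -0.04  1.88  0.    1.3   0.39] F [-0.1  0.3 -3.3] op 0.312 zyaw -12.6 xdown [-0.001 -0.    -1.   ]
need [ -0.06 -12.33  -0.83]
0 [ 0.39520022 -0.20414353] 0.4448120910458238
t 24.2 pos [0.5044 0.1897 0.2734] q [ 0.17 -0.04  1.88  0.    1.3   0.39] F [-0.1  0.3 -3.3] op 0.312 zyaw -12.6 xdown [-0.001 -0.    -1.   ]
need [ -0.05 -16.33  -0.83]
```

Call:
{"op": "move_arm", "data": {"commands": [0, -0.6, -0.4, 0, 0, -1, -0.4, 0, 0, -1, 0, 0, 0, -1, 0, 0, 0, -1, 0, 0, 0, -1, 0, 0, 0, -1, 0, 0, 0, -1, 0, 0, 0, -1, 0, 0, 0, -1, 0, 0, 0, -0.4, 0, 0, 0, 0, 0, 0]}}

```text
time: 25.7
eef_pos: [0.4305, -0.0499, 0.2739]
tcp_rot: [0.078, 0.703, -0.078, 0.703]
contact_force: [-1.2, 0.7, -2.3]
opening: 0.311
```

```bash
python3 - <<'E'
from h import *
o=(.4957,-.2267)
to((*loc(o,YH,(-.103,0)),.275))
crop("side",320,120,480,260,5,"s11.png");crop("top",300,170,460,300,5,"t11.png")
E
```

```text
t 25.7 pos [ 0.4305 -0.0499  0.2739] q [-0.35 -0.3   2.11  0.    1.33 -0.13] F [-1.2  0.7 -2.3] op 0.311 zyaw -12.68 xdown [-0.     0.001 -1.   ]
need [-0.05 -6.33 -0.02]
```

View pics/s11.png

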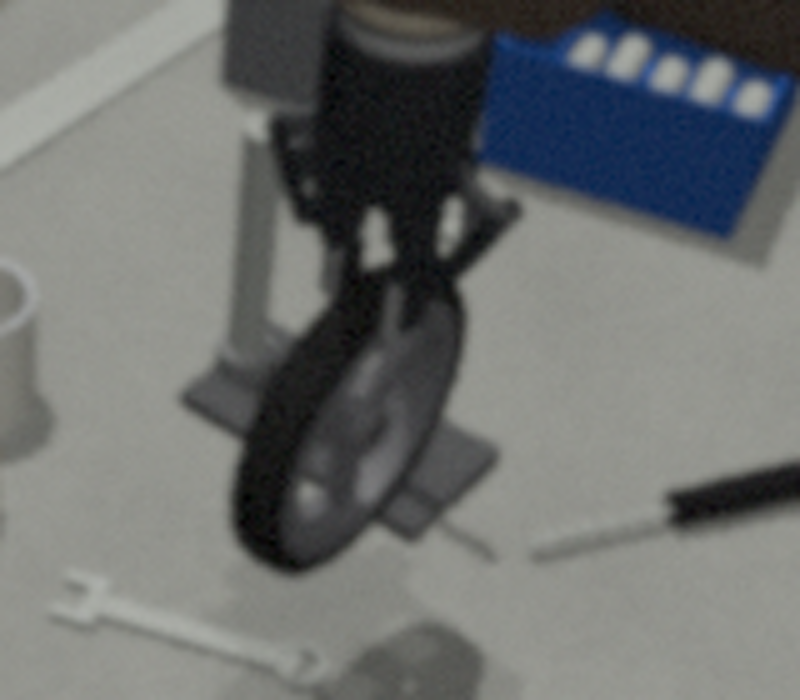

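View pics/t11.png

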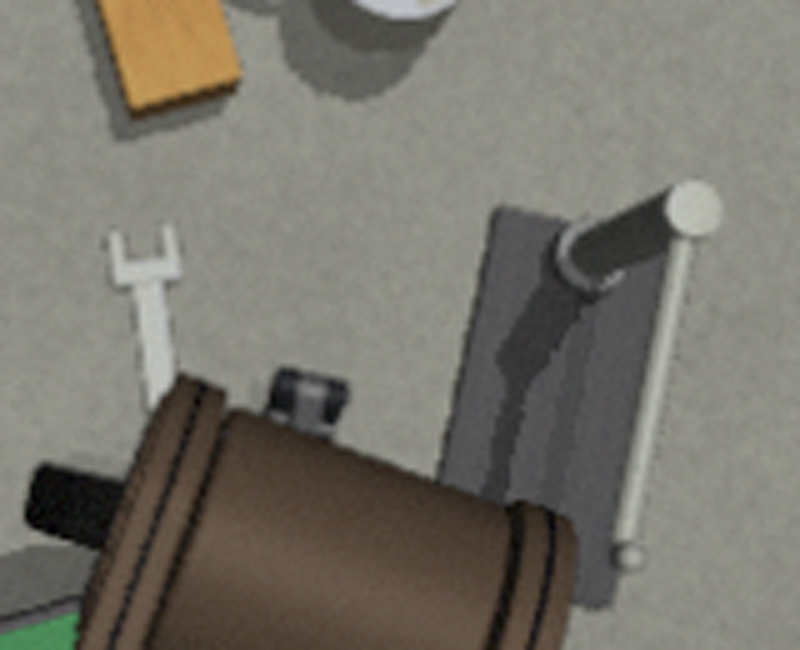

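Call:
{"op": "move_arm", "data": {"commands": [0, -0.8, 0, 0, 0, -1, -0.1, 0, 0, -1, 0, 0, 0, -1, 0, 0, 0, -1, 0, 0, 0, -1, 0, 0, 0, -0.5, 0, 0, 0.4, 0, 0, 0, 0.45, 0, 0, 0, 0, 0, 0, 0]}}

```text
time: 27.05
eef_pos: [0.3931, -0.2015, 0.2508]
tcp_rot: [0.078, 0.704, -0.077, 0.702]
contact_force: [0.6, 0.7, -4.0]
opening: 0.309
```

```bash
python3 - <<'E'
from h import *
o=(.4957,-.2267)
to((*loc(o,YH,(-.103,0)),.2525))
to((*loc(o,YH,(0,0)),.2525))
crop("side",320,120,480,260,5,"s12.png");crop("top",320,170,480,300,5,"t12.png")
E
```

```text
t 27.05 pos [ 0.3931 -0.2015  0.2508] q [-0.7  -0.26  2.12  0.    1.29 -0.48] F [ 0.6  0.7 -4. ] op 0.309 zyaw -12.58 xdown [-0.003  0.003 -1.   ]
need [-0.07 -0.08  0.1 ]
t 27.05 pos [ 0.3931 -0.2015  0.2508] q [-0.7  -0.26  2.12  0.    1.29 -0.48] F [ 0.6  0.7 -4. ] op 0.309 zyaw -12.58 xdown [-0.003  0.003 -1.   ]
need [-0.08 -0.09  4.22]
```

View pics/s12.png

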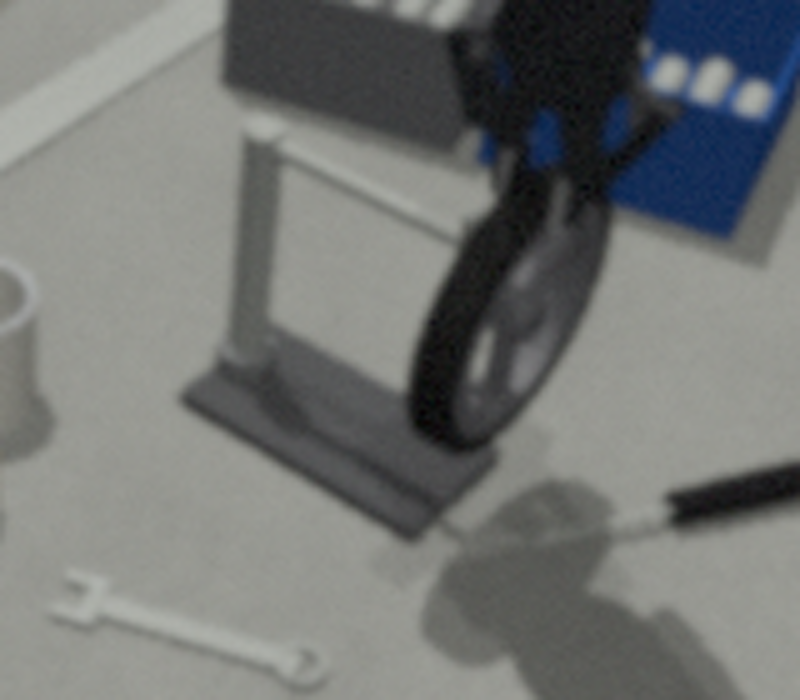

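View pics/t12.png

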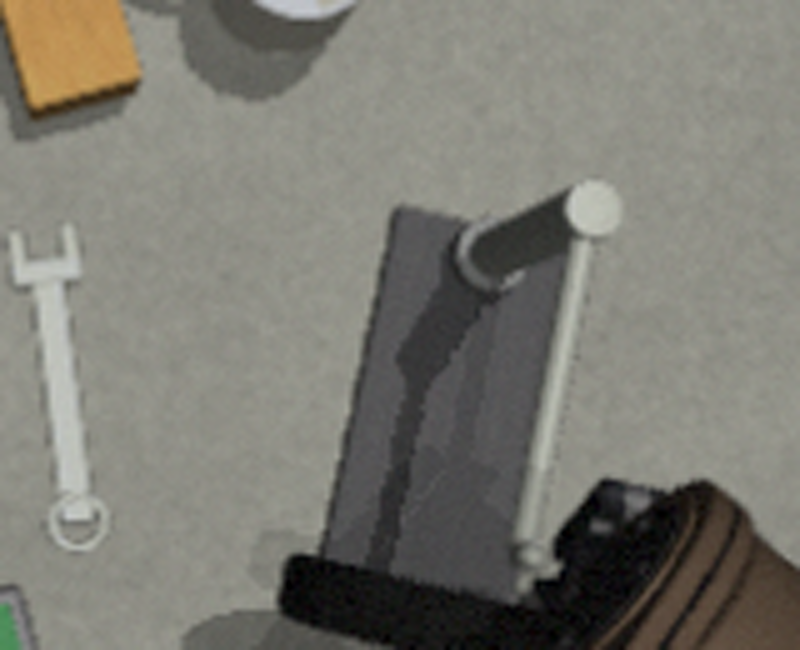

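Call:
{"op": "move_arm", "data": {"commands": [0, -0.09, 0.3, 0, 0, 0, 0.4, 0, 0, 0, 0.4, 0, 0, 0, 0.4, 0, 0, 0, 0.4, 0, 0, 0, 0, 0]}}

```text
time: 27.9
eef_pos: [0.4402, -0.2157, 0.2527]
tcp_rot: [0.078, 0.703, -0.078, 0.703]
contact_force: [-0.3, 0.8, -3.9]
opening: 0.309
```

```bash
python3 - <<'E'
from h import *
o=(.4957,-.2267)
to((*loc(o,YH,(0,0)),.2525))
crop("side",320,120,480,260,5,"s13.png");crop("top",320,170,480,300,5,"t13.png")
E
```

```text
t 27.9 pos [ 0.4402 -0.2157  0.2527] q [-0.66 -0.14  2.01 -0.    1.27 -0.44] F [-0.3  0.8 -3.9] op 0.309 zyaw -12.61 xdown [-0.  0. -1.]
need [0.01 0.06 2.26]
```

View pics/s13.png

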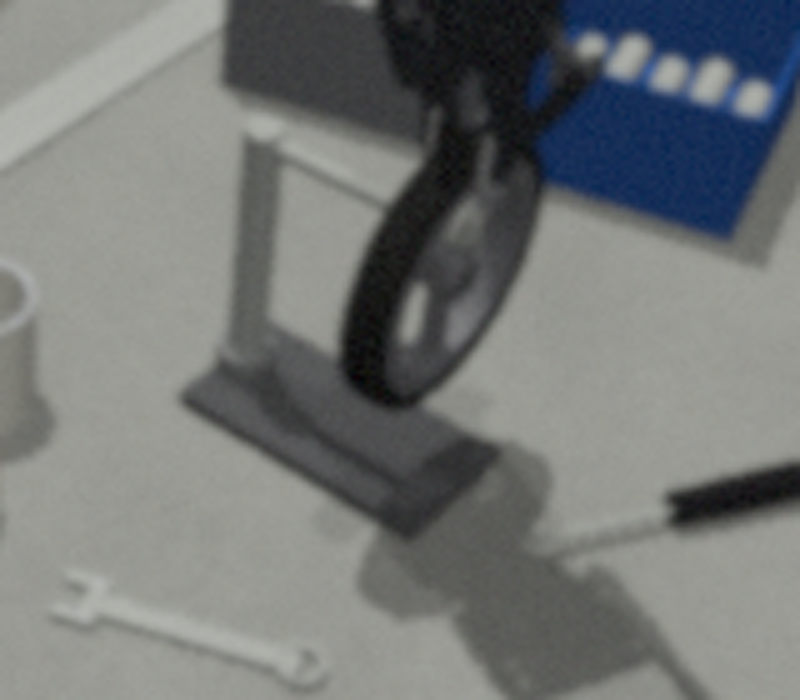

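View pics/t13.png

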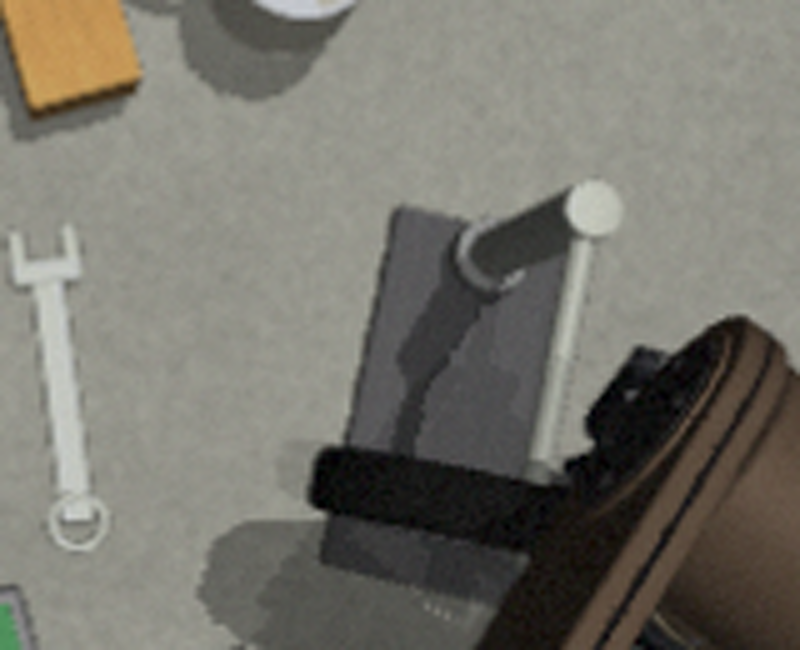

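The rod's tip is seen through the window above the hub, no contact force. Continue to the middle, then lower.

Call:
{"op": "move_arm", "data": {"commands": [0, 0, 0.5, 0, 0, 0.06, 0.6, 0, 0, 0, 0.6, 0, 0, 0, 0.56, 0, 0, 0, 0, 0, 0.4, 0, 0, 0, 0.3, 0, 0, 0, 0.2, 0, 0, 0, 0, 0, 0, 0]}}

```text
time: 29.12
eef_pos: [0.4946, -0.2263, 0.2296]
tcp_rot: [0.078, 0.703, -0.078, 0.702]
contact_force: [0.2, -0.1, -2.9]
opening: 0.313
```

```bash
python3 - <<'E'
from h import *
o=(.4957,-.2267)
to((*loc(o,YH,(0,0)),.225))
crop("side",320,120,480,260,5,"s14.png");crop("top",320,170,480,300,5,"t14.png")
E
```

```text
t 29.12 pos [ 0.4946 -0.2263  0.2296] q [-0.62  0.01  1.91 -0.    1.22 -0.39] F [ 0.2 -0.1 -2.9] op 0.313 zyaw -12.65 xdown [-0.001  0.001 -1.   ]
need [ 0.18 -0.01  0.05]
```

View pics/s14.png

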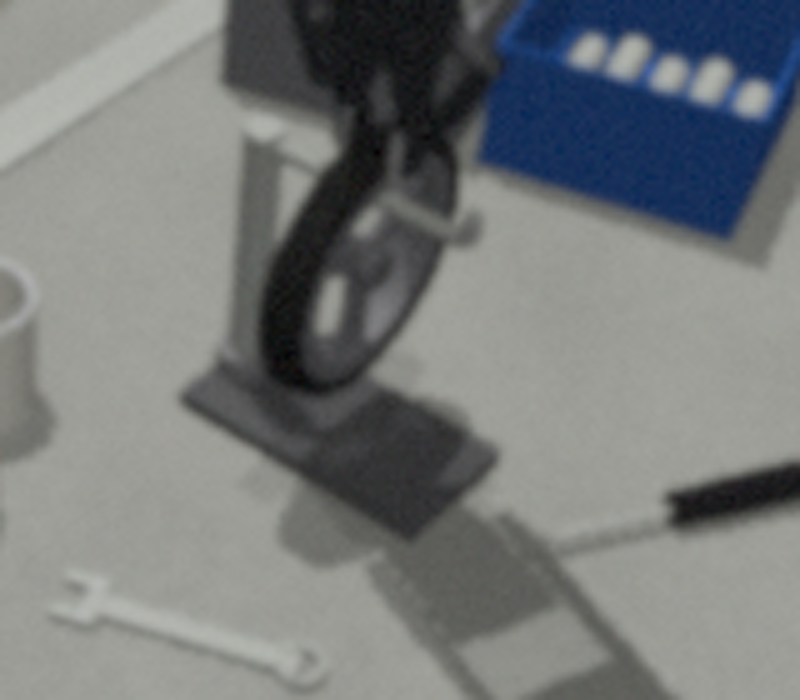

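View pics/t14.png

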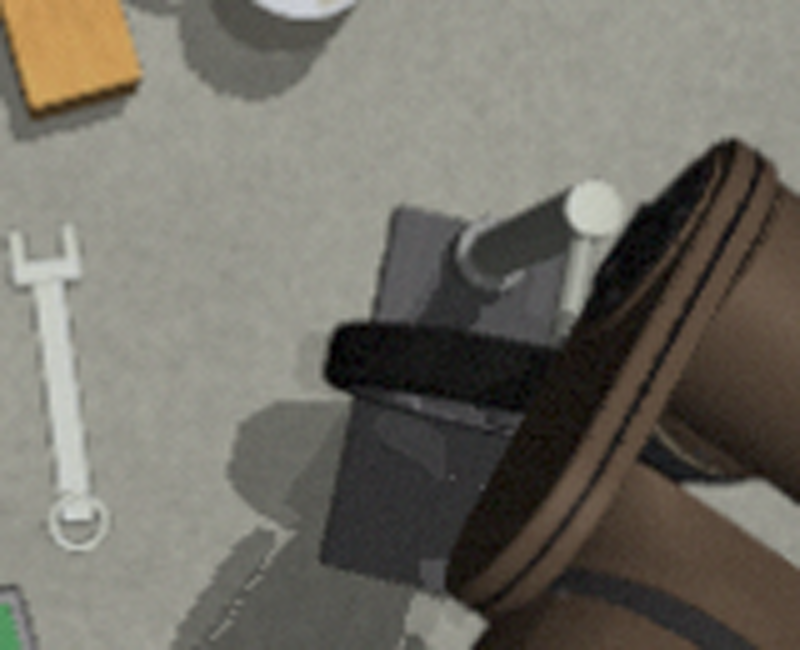

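Call:
{"op": "move_arm", "data": {"commands": [0.1, 0, 0, 0, 0.05, 0, 0, 0, 0, 0, 0, 0]}}

```text
time: 29.6
eef_pos: [0.495, -0.2265, 0.2265]
tcp_rot: [0.078, 0.703, -0.078, 0.703]
contact_force: [0.5, 0.0, -3.4]
opening: 0.315
```

Call:
{"op": "move_arm", "data": {"commands": [0.05, 0, 0, 0, 0, 0, 0, 0]}}

```text
time: 29.85
eef_pos: [0.4952, -0.2266, 0.2259]
tcp_rot: [0.078, 0.703, -0.078, 0.703]
contact_force: [0.2, 0.2, -0.8]
opening: 0.308
```

Call:
{"op": "move_arm", "data": {"commands": [0.05, 0, 0, 0, 0, 0, 0, 0]}}

```text
time: 30.1
eef_pos: [0.4952, -0.2266, 0.2257]
tcp_rot: [0.078, 0.703, -0.078, 0.703]
contact_force: [-3.9, 2.1, 5.0]
opening: 0.313
```

```bash
python3 - <<'E'
from h import *
s,R=stat();print(s["wrist_torque"],R.T@s["contact_force"])
E
```

```text
t 30.1 pos [ 0.4952 -0.2266  0.2257] q [-0.62  0.02  1.92 -0.    1.21 -0.39] F [-3.9  2.1  5. ] op 0.313 zyaw -12.63 xdown [ 0. -0. -1.]
[ 0.36332598  0.59715684 -0.03765678] [-5.02818012  1.23156031 -4.29611407]
```

Rod carries the weight now (+5 N). Release.

Call:
{"op": "move_arm", "data": {"commands": [-0.03, 0, 0, 0, 0, 0, 0, 0, 0, 0, 0, 0, 0, 0, 0, 0], "jaw": 50}}

```text
time: 30.6
eef_pos: [0.4951, -0.2265, 0.2246]
tcp_rot: [0.078, 0.703, -0.078, 0.703]
contact_force: [-0.5, -0.3, 0.6]
opening: 0.584
```

```bash
python3 - <<'E'
from h import *
stat()
crop("side",320,120,480,260,5,"s15.png");crop("top",320,170,480,300,5,"t15.png")
E
```

```text
t 30.6 pos [ 0.4951 -0.2265  0.2246] q [-0.62  0.02  1.92  0.    1.21 -0.39] F [-0.5 -0.3  0.6] op 0.584 zyaw -12.64 xdown [-0.  0. -1.]
```

View pics/s15.png

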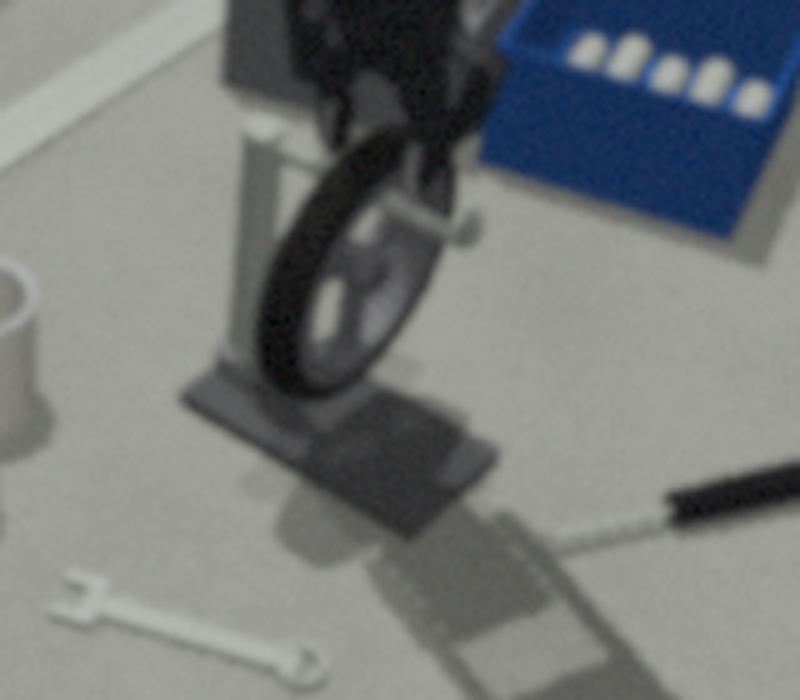

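Call:
{"op": "move_arm", "data": {"commands": [-0.4, 0, 0, 0, -0.8, 0, 0, 0, -1, 0, 0, 0, -1, 0, 0, 0, -1, 0, 0, 0, -1, 0, 0, 0, 0, 1, 0, 0, 0, 1, 0, 0, 0, 1, 0, 0, 0, 1, 0, 0, 0, 1, 0, 0, 0, 1, 0, 0, 0, 1, 0, 0, 0, 1, 0, 0, 0, 1, 0, 0, 0, 0, 0, 0]}}

```text
time: 32.7
eef_pos: [0.5446, -0.0058, 0.3567]
tcp_rot: [0.077, 0.702, -0.077, 0.704]
contact_force: [0.8, 0.4, 0.1]
opening: 0.583
```

```bash
python3 - <<'E'
from h import *
stat()
t=ctrl.read_camera("top")[:,:,::-1].copy();s=ctrl.read_camera("side")[:,:,::-1].copy()
cv2.imwrite("pics/t16f.png",t);cv2.imwrite("pics/s16f.png",s)
crop("side",320,120,480,260,5,"s16.png",s);crop("top",320,170,480,300,5,"t16.png",t)
E
```

```text
t 32.7 pos [ 0.5446 -0.0058  0.3567] q [-0.2  -0.07  1.76 -0.    1.45  0.02] F [0.8 0.4 0.1] op 0.583 zyaw -12.5 xdown [ 0.002 -0.    -1.   ]
```

View pics/s16.png

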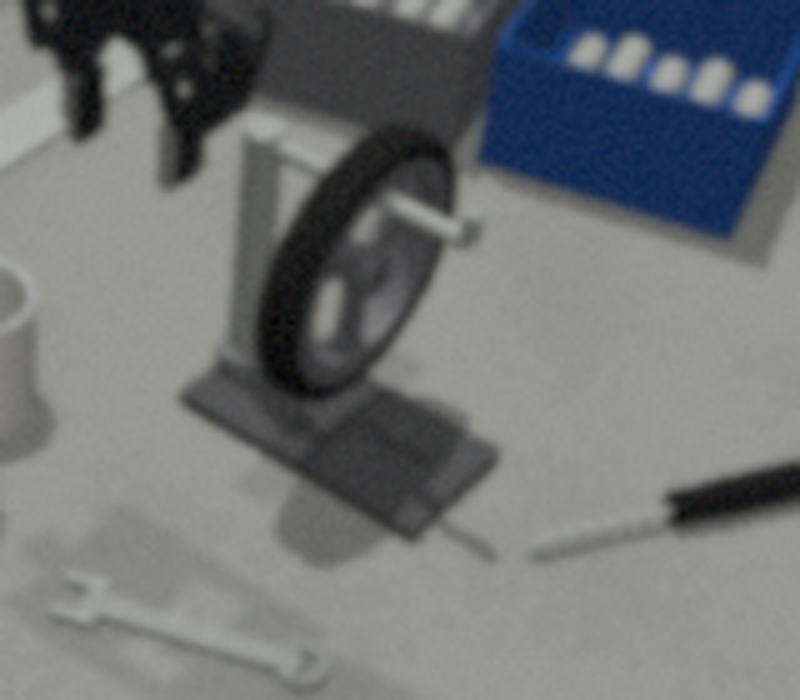

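View pics/t16.png

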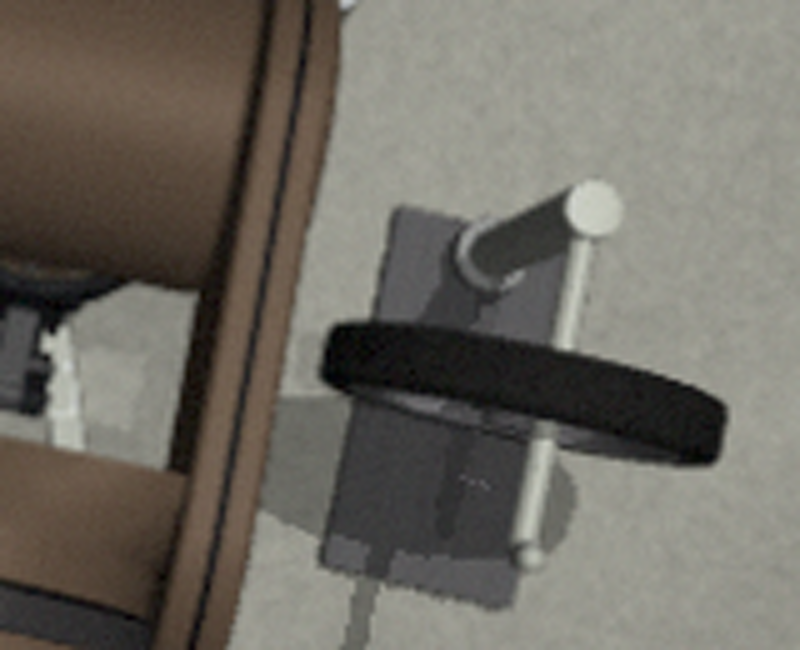

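View pics/s16f.png

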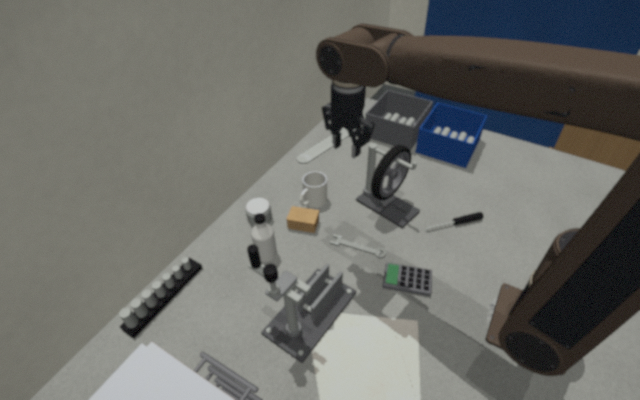

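View pics/t16f.png

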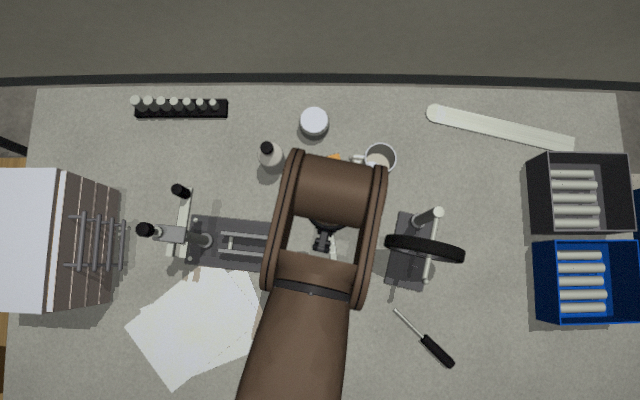

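```bash
python3 - <<'E'
from h import *
o=(.4957,-.2267)
t=cv2.imread("pics/t16f.png");s=cv2.imread("pics/s16f.png")
# tyre tread edges at z=.233 on rod line
for x in(-.014,0,.014):
    p=loc(o,YH,(x,0));u,v=proj("top",(*p,.233));print(x,(u-320)*5,(v-170)*5)
for y in(-.09,.09):
    p=loc(o,YH,(0,y));u,v=proj("top",(*p,.143));print("ext",y,(u-320)*5,(v-170)*5)
crop("top",130,170,230,280,5,"t17.png",t);crop("side",230,230,310,330,6,"s17.png",s)
for n in("top","side"):print(n,proj(n,(*loc((.5106,.2504),YS,(.088,.054)),.273)))
a=ctrl.read_camera("side").astype(int)[:,:,::-1];d=np.abs(a-s).max(2)[140:215,360:420];print("motion diff",d.max(),d.mean())
E
```

```text
-0.014 571.246584827579 418.4470945769709
0 577.6893540304909 384.6127303031261
0.014 584.0718545965935 350.94202515131826
ext -0.09 715.2993851998701 437.96150679730744
ext 0.09 326.7387555672997 347.8627638476965
top [175.60208681 188.69159336]
side [251.74590206 247.04162877]
motion diff 20 2.925333333333333
```

View pics/t17.png

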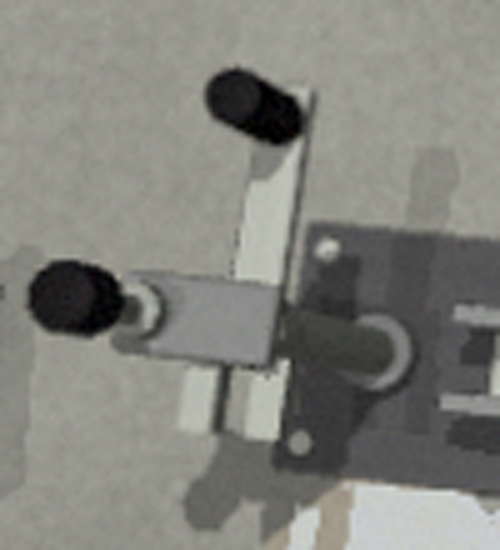

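View pics/s17.png

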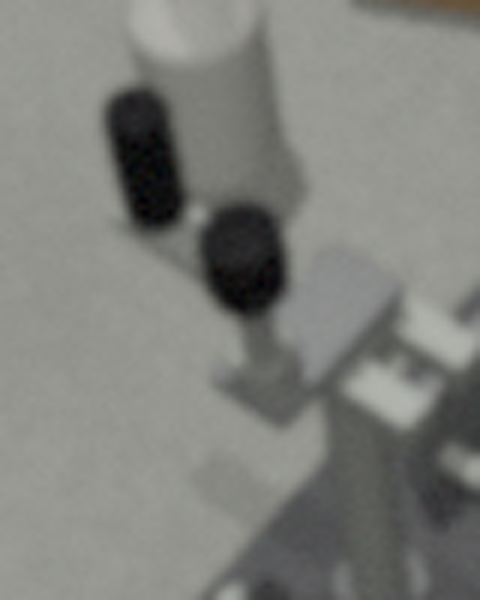

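```bash
python3 - <<'E'
from plant import ctrl
print(ctrl.get_state()["time"],ctrl.sign_off())
E
```

```text
the job is handed in; nothing more can be done
32.85 None
```

The wheel is hanging by its rim on the J-hook, with the lock pin up and the swing bar open. I handed the job in at 32.9 s.

**Order of work:**
1. I pulled the pin up until it met its stop, with a 26 N reaction.
2. I swung the bar until it met its stop, with a 24 N reaction.
3. I gripped the wheel by the top of its rim, lifted it clear and carried it past the hook's tip.
4. I lowered it until the rod took the weight, released it and drew the arm back.

**Last checks:**
- **Wheel position:** the far edge of the tyre and both its ends lie within about 2 mm of where a wheel hung midway should appear. I checked this by eye in the top view.
- **Wheel still:** two side pictures taken about 0.1 s apart differ only slightly over the wheel (mean 2.9, maximum 20 grey levels). I judged that to be image noise, so no motion was seen, but that is a short gap.
- **Bar and pin:** the handle's top is within about 1.5 pixels (a few mm) of where it should be when fully open. The knob stands clear on its rod.
- **Bystanders:** the arm came near none of them, and they look unmoved in the side view. In the last top view the arm hid the carton and spanner, so those two were only checked from the side.
- **Contact:** the tool read less than 1 N before hand-in.

**Disagreement found:** the stand's origin is about 16 mm from the middle of its base along its length, so I located it from the knob and handle instead. The wheel's outline agreed with that position.

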